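# Block up a finned cylinder in the holding frame

## Task

Set up the small engine cylinder in the steel holding frame on the bench: lay the thin plywood pad flat on the frame's base between the two cheeks, stand the finned barrel upright on the pad, a few millimetres nearer one cheek than the other, and set the round cylinder head centred on the barrel, plug stem up. Last, take the wooden wedge from its block and drive it thin end down, about mid-width of the cheek, into the gap left between the barrel and the other cheek until the barrel is locked tight. Do not knock over the oil bottle or the spray can, and let go of everything.

Things in the scene. Friction and masses are not known exactly. Their poses are not given: they have to be found in the camera images.
- frame: Fixed holding frame: dark steel base plate 130 (x) by 90 (y) by 10 mm with two identical grey upright cheeks, each 14 mm thick (x), 80 mm wide (y), rising to 82 mm above the bench. Their inner faces are at x = -41 and +41 mm: a slot 82 mm wide, open at both y ends. Origin: centre of the underside, on the bench; z up. Turned up to 0.6 rad.
- pad: Loose square plywood pad, 62 by 62 by 10 mm, 60 g, lying flat. Origin: centre of the underside; x and y square to its edges. It belongs on the frame's base (10 mm above the bench); the slot leaves it 10 mm of play each way.
- barrel: Loose aluminium barrel, dark fin grooves on its sides: block 64 by 64, 62 mm tall, 36 mm through bore, about 350 g, standing upright. Origin: centre of the underside; x, y square to its sides. On the pad its underside is 20 mm and its top 82 mm above the bench, level with the cheeks; it leaves 18 mm of the slot in all (5 mm off-centre lets the wedge in); the wedge slides it.
- head: Loose cylinder head: a finned aluminium disc 58 mm across and 16 mm thick with a round steel plug stem of 22 mm diameter rising from its centre to 46 mm above the underside, about 150 g. Stands stem up. Origin: centre of the flat underside. It belongs flat on the barrel's top, centred.
- wedge: Loose pale wooden wedge, tip down in the dark block: 110 mm long, 30 wide (its y), 70 g; thickness (x) grows evenly on both sides from 8 mm at the tip to 28 at the head. Origin: centre of the tip; z up to the head. In the 18 mm gap it jams with its tip about 26 mm, its head 136 mm above the bench; a downward push of 10 to 20 N drives it and the taper then holds.
- block: Heavy dark wooden block, 80 by 70 by 50 mm, with an upright slot 33 mm long (y) and 17 mm wide (x) in its top, in which the wedge stands with play of about 1.5 mm, its tip 8 mm and its head 118 mm above the bench; the wedge lifts straight out. Origin: centre of the underside. Need not be moved.
- oil: Bystander: small black oil bottle with a red cap, 54 mm in diameter, 105 mm tall, standing; origin at the centre of its underside. Not to be knocked over.
- spray: Bystander: blue spray can, 56 mm in diameter, 150 mm tall, standing; origin at the centre of its underside. Not to be knocked over.
Things that resemble listed ones, but are neither listed nor needed, are in the scene too. There is more than one size of the pad; the job needs the middle-sized.

How it is judged:
By the outcome, as a careful person would: the job done as asked, in the order asked, and still so for the second after the job is handed in, with the robot touching nothing.
It also fails if it takes over 144 s, if anything falls off the work surface, if the arm or the gripper's body presses on something with over 40 N, if the wrist force passes 120 N, or if a joint passes its speed limit or range.

## Robot

A 7-joint arm with a two-finger parallel gripper is mounted at the origin on the work surface. World frame = base frame: x ahead of the robot, y to its left, z up, the work surface at z = 0. Lengths are in m, angles in rad, forces in N, time in s.
With the tool pointing down it reaches from about 0.4 to 0.925 m from the base axis. Payload 5.6 kg.
Tool frame: the origin (TCP) lies midway between the tips of the shut fingers; the grasp point (between the pads) lies env.hold_point_z behind it (env.hold_point_z is the distance from the TCP to the grasp point, in m); x points along the fingers, z is the direction in which the jaws open and shut, and the axes are right-handed (so a half turn about x gives the same grasp; the last joint's range is limited). The gripper opens to 85 mm and grips with 20 to 120 N. Pads are 22 mm wide; open, the fingers measure 114 mm over their backs; the gripper's body (76 mm by 85 mm) begins 54 mm behind the grasp point. The pads swing forward as they close: fully open they stand 13 mm farther back than shut.
Start: joints at [1.165, 0.468, -0.012, 1.603, 0.006, 1.071, -0.056], TCP at [0.231, -0.608, 0.231] pointing down, gripper open.
Joint ranges: [-2.53, 2.53], [-0.31, 2.02], [-1.57, 1.55], [0.28, 2.44], [-1.29, 4.43], [0.15, 1.84], [-2.92, 2.92]. Speed limits (rad/s): [2.57, 2.57, 3.14, 3.14, 3.14, 3.14, 3.14].

## Interface

Orientations are given as a unit quaternion [x, y, z, w].
In Python, from station import env, cams gives the robot as it stands.
- The arm moves only by the shell command python3 -m jog 'ROWS' [OPENING]. ROWS is text: rows parted by semicolons, each of 6 numbers parted by spaces: the shift along the world's x, y, z in mm, then the turn, a rotation vector about the world's x, y, z in rad. A call has 1 to 10 rows; each row shifts and turns the commanded pose from where the row before left it; what a row does not reach is not made up. A row lasts 1/8 s, in which the tool goes at most 62.5 mm and 10.7 degrees, less where a joint would pass 70% of its speed; a pose out of reach is approached as far as the arm can. A call is refused whole if a number of a shift passes 62.5 or a number of a turn 0.188, either way. A call with a gripper value outside its range is refused whole. OPENING is the closure in counts, from 0 (fully open) to 255 (shut), set as the call begins (- or left out, the last holds). The fingers move at their own pace and stop on an object; the grip force is fixed at half the most. Time passes only in rows, so rows that do not move let the fingers close. It gives the time, the measured TCP pose, the force and the opening at its end, in the units of the state.
- env.observe(): the state, without advancing time (a new reading comes with each control period).
- cams.camera(name): name is "side" or "top" or "wrist"; returns a dict with "frame" (384x512x3 uint8, blue, green, red), "mtx" (3x3 intrinsics, pixels), "k1" (the pictures are not rectified: a ray, as slopes to the right and down, at radius r is drawn at 1 + k1 r^2 times it, then the intrinsics apply), "R" (3x3) and "t" (3): a world point X has camera coordinates R X + t. Camera axes: x right, y down, z forward; pixel columns grow to the right and rows downward; lengths in m; the calibration is good to about 2 mm. A picture is of the moment at which its call begins. There is no depth.
- env.finish_job(): hands the job in, once; it reports no verdict.
The state is a dict: "time_s": time; "joint_pos": joint angles; "dq": joint speeds; "tau": joint torques, N m; "tool_pos": TCP position; "orientation": TCP orientation; "wrist_force": force on the tool from outside, world axes, zero at the start; "wrist_torque": the same for the moment, N m; "finger_gap": opening from 0.0 (shut) to 1.0 (fully open).
Only numpy, scipy, OpenCV 4.12 (cv2) and the standard library are available. Lean on these libraries where they do the work, as an engineer would, in place of code of your own. Each camera call takes 0.05 s, during which the arm holds its last target. There are 200 camera calls.

## Working session

There is one attempt and no reset: what is moved stays moved. The work goes in short steps, Python scripts to look and compute and a shell command to move; the robot and the scene stay as the last step left them, time stands still between calls to the robot, and variables do not carry over. Pictures are saved under pics/ and viewed, about 12 in all and at most 16, crops included, and the job is handed in when it is done.

```bash
ls; mkdir -p pics; python3 - <<'E'
from station import env, cams
import cv2
for n in ("top","side"):
    c=cams.camera(n); cv2.imwrite(f"pics/{n}0.png",c["frame"]); print(n,c["mtx"].tolist(),c["k1"],c["R"].round(4).tolist(),c["t"].round(4).tolist())
print(env.observe(), env.hold_point_z)
E
```

```text
pics
top [[399.42460437365355, 0.0, 253.65400338104536], [0.0, 399.42460437365355, 189.39286110129643], [0.0, 0.0, 1.0]] -0.1328204101633715 [[0.0238, -0.9997, 0.0003], [-0.9928, -0.0237, -0.1171], [0.1171, 0.0025, -0.9931]] [0.0708, 0.5216, 1.0027]
side [[432.37562330914375, 0.0, 264.7126188255186], [0.0, 432.37562330914375, 197.05634354277296], [0.0, 0.0, 1.0]] -0.16084970135525262 [[-0.9411, -0.3382, -0.0031], [-0.246, 0.6908, -0.6799], [0.2321, -0.6391, -0.7333]] [0.5354, 0.1223, 0.9953]
{'time_s': 0.1, 'joint_pos': array([ 1.16500548,  0.46827786, -0.0115786 ,  1.60353799,  0.00599789,
        1.07138105, -0.0563079 ]), 'dq': array([-1.28815875e-04, -1.48260617e-03,  7.50862836e-04, -3.81460751e-03,
        7.56723627e-04, -7.57160255e-04,  5.06491840e-05]), 'tau': array([ 8.17748132e-04, -5.33522308e+01,  2.15969497e-02, -2.51966590e+01,
        1.15426281e-02,  4.32429020e-03,  2.87629760e-06]), 'tool_pos': array([ 0.23042396, -0.60725498,  0.23043819]), 'orientation': array([ 0.40190131,  0.58245857, -0.40134434,  0.58149812]), 'wrist_force': array([-1.01767853,  0.41021861, -0.13060158]), 'wrist_torque': array([-0.02892101, -0.01621152,  0.0121218 ]), 'finger_gap': 1.0005772464245912} 0.0187
```

View pics/top0.png

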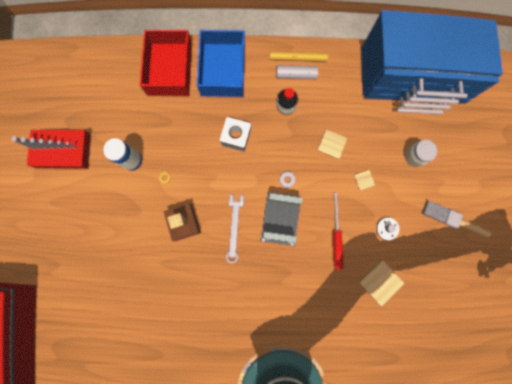

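View pics/side0.png

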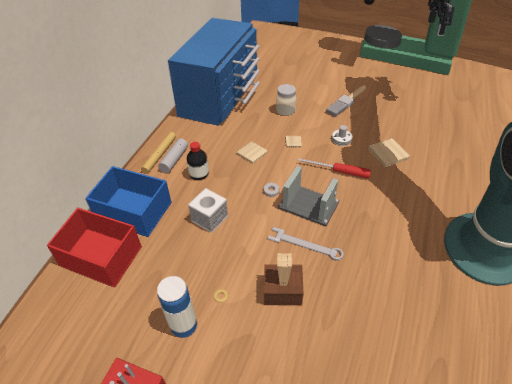

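Pad candidates are at top-image pixels (333,144), (365,180) and (382,284). I'll size them metrically and look at an enlarged montage.

```bash
cat > h.py <<'E'
import numpy as np, cv2
from station import env, cams
def cam(n):
    c=cams.camera(n); c["d"]=np.array([c["k1"],0,0,0,0.]); return c
def ray(c,uv):  # pixel -> origin, direction in world
    n=cv2.undistortPointsIter(np.array(uv,float).reshape(-1,1,2),c["mtx"],c["d"],None,None,(3,50,1e-9)).reshape(-1,2)
    R=np.array(c["R"]); return -R.T@np.array(c["t"]), np.c_[n,np.ones(len(n))]@R
def onz(c,uv,z):
    o,d=ray(c,uv); return o+d*((z-o[2])/d[:,2])[:,None]
def proj(c,X):
    return cv2.projectPoints(np.array(X,float).reshape(-1,1,3),cv2.Rodrigues(np.array(c["R"]))[0],np.array(c["t"],float),c["mtx"],c["d"])[0].reshape(-1,2)
def rectify(c,z,x0,x1,y0,y1,s):
    """metric plan view of the plane z: s px/mm, x grows up, y grows left"""
    h,w=int((x1-x0)*s),int((y1-y0)*s); v,u=np.mgrid[0:h,0:w]
    X=np.stack([(x1-v/s)/1e3,(y1-u/s)/1e3,np.full(u.shape,z)],-1).reshape(-1,3)
    p=proj(c,X).reshape(h,w,2).astype(np.float32)
    return cv2.remap(c["frame"],p[...,0],p[...,1],cv2.INTER_CUBIC)
E
python3 - <<'E'
from h import *
c=cam("top")
P=dict(padA=(333,144),padB=(365,180),padC=(382,284),padC2=(388,290),frame=(282,220),barrel=(236,130),head=(388,228),block=(182,220),oil=(288,98),spray=(120,150))
for k,v in P.items(): print(k,(onz(c,[v],0.01)[0]*1e3).round())
tiles=[]
for n in P:
    x,y=onz(c,[P[n]],0.01)[0,:2]*1e3
    if n in("padC2","oil","spray"): continue
    t=rectify(c,0.01,x-65,x+65,y-65,y+65,1.5)
    cv2.putText(t,f"{n} {x:.0f},{y:.0f}",(3,12),0,.4,(0,0,255),1); tiles.append(t)
while len(tiles)<8: tiles.append(tiles[0]*0)
cv2.imwrite("pics/m1.png",np.vstack([np.hstack(tiles[:4]),np.hstack(tiles[4:])]))
# pad segmentation (pale)
hsv=cv2.cvtColor(c["frame"],cv2.COLOR_BGR2HSV)
for n in ("padA","padB","padC2"): print(n,hsv[P[n][1],P[n][0]], c["frame"][P[n][1],P[n][0]])
E
```

```text
padA [ 650. -128.   10.]
padB [ 555. -214.   10.]
padC [ 280. -259.   10.]
padC2 [ 265. -276.   10.]
frame [443.   7.  10.]
barrel [682. 135.  10.]
head [ 428. -276.   10.]
block [437. 270.  10.]
oil [776.  -5.  10.]
spray [621. 449.  10.]
padA [ 22  97 243] [151 217 243]
padB [ 20 103 240] [143 209 240]
padC2 [ 20 101 240] [145 208 240]
```

View pics/m1.png

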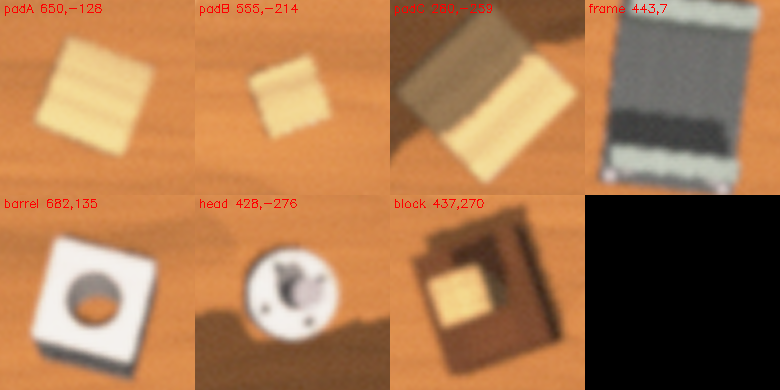

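Measured by the plan view (1.5 px/mm): padA, top pixel (333,144), is about 62 mm square. padB at (365,180) is about 40 mm and padC at (382,284) about 80 mm. So padA is the middle-sized one wanted. Next: precise poses from both cameras.

```bash
cat > seg.py <<'E'
from h import *
def rects(c,z,x,y,r,lo,hi,s=2,amin=150,show=None):
    """blobs of an HSV range in the plan at height z; centre mm, size mm, yaw of one side (rad, mod pi/2), area mm2"""
    t=rectify(c,z,x-r,x+r,y-r,y+r,s); m=cv2.inRange(cv2.cvtColor(t,cv2.COLOR_BGR2HSV),np.array(lo),np.array(hi))
    m=cv2.morphologyEx(m,cv2.MORPH_OPEN,np.ones((3,3)))
    out=[]
    for k in cv2.findContours(m,cv2.RETR_EXTERNAL,cv2.CHAIN_APPROX_NONE)[0]:
        a=cv2.contourArea(k)/s/s
        if a<amin: continue
        b=cv2.boxPoints(cv2.minAreaRect(k)); w=np.c_[x+r-b[:,1]/s,y+r-b[:,0]/s]
        e=w[1]-w[0]; f=w[2]-w[1]
        if np.linalg.norm(f)>np.linalg.norm(e): e,f=f,e
        mm=cv2.moments(k); cen=(x+r-mm["m01"]/mm["m00"]/s, y+r-mm["m10"]/mm["m00"]/s)
        out.append((w.mean(0).round(1).tolist(),np.round(cen,1).tolist(),round(np.linalg.norm(e),1),round(np.linalg.norm(f),1),"long-side yaw",round((np.arctan2(e[1],e[0])+np.pi/2)%np.pi-np.pi/2,3),int(a)))
    return out,t,m
E
python3 - <<'E'
from seg import *
jobs=dict(pad=(.010,650,-128,60,(15,60,190),(30,160,255)),
 barrel=(.062,660,128,60,(0,0,195),(180,40,255)),
 cheeks=(.082,430,5,100,(40,8,140),(100,60,255)),
 head=(.016,425,-276,50,(0,0,190),(180,50,255)),
 wedge=(.118,400,262,70,(15,50,170),(35,190,255)),
 blk=(.050,420,262,70,(0,80,20),(15,255,140)))
rows=[]
for n in("top","side"):
    c=cam(n); ts=[]
    for k,(z,x,y,r,lo,hi) in jobs.items():
        o,t,m=rects(c,z,x,y,r,lo,hi); print(n,k,*o,sep="\n   ")
        t[cv2.morphologyEx(m,cv2.MORPH_GRADIENT,np.ones((3,3)))>0]=(255,0,255)
        ts.append(cv2.resize(t,(260,260)))
    rows+= [np.hstack(ts[:3]),np.hstack(ts[3:])]
cv2.imwrite("pics/m2.png",cv2.resize(np.vstack([np.hstack(rows[:2]),np.hstack(rows[2:])]),None,fx=.51,fy=.51))
E
```

```text
top
   pad
   ([651.5, -125.5999984741211], [651.1, -125.6], np.float32(67.2), np.float32(67.2), 'long-side yaw', np.float32(-0.363), 4170)
top
   barrel
   ([663.4000244140625, 134.0], [663.4, 134.2], np.float32(65.5), np.float32(65.2), 'long-side yaw', np.float32(-0.247), 4097)
top
   cheeks
   ([398.8999938964844, 19.600000381469727], [399.7, 19.3], np.float32(76.5), np.float32(16.7), 'long-side yaw', np.float32(1.454), 842)
   ([493.29998779296875, 7.199999809265137], [493.0, 7.5], np.float32(75.2), np.float32(14.2), 'long-side yaw', np.float32(1.446), 774)
top
   head
   ([426.20001220703125, -273.0], [426.2, -272.9], np.float32(58.1), np.float32(57.5), 'long-side yaw', np.float32(-0.464), 2610)
top
   wedge
   ([430.79998779296875, 266.3999938964844], [430.9, 266.5], np.float32(32.6), np.float32(31.0), 'long-side yaw', np.float32(-1.249), 890)
top
   blk
   ([436.6000061035156, 262.20001220703125], [436.6, 256.2], np.float32(89.8), np.float32(76.8), 'long-side yaw', np.float32(0.322), 4973)
side
   pad
   ([652.5, -125.0], [652.2, -124.6], np.float32(68.3), np.float32(65.1), 'l
[... 223 characters left out ...]
98779296875, -314.1000061035156], [431.1, -313.6], np.float32(17.9), np.float32(16.5), 'long-side yaw', np.float32(0.405), 231)
   ([418.6000061035156, -266.29998779296875], [417.4, -264.7], np.float32(57.0), np.float32(38.4), 'long-side yaw', np.float32(0.929), 1226)
   ([448.6000061035156, -278.0], [448.5, -278.4], np.float32(34.0), np.float32(12.3), 'long-side yaw', np.float32(1.107), 249)
side
   wedge
   ([431.6000061035156, 268.79998779296875], [431.9, 268.6], np.float32(33.9), np.float32(30.7), 'long-side yaw', np.float32(-1.265), 913)
side
   blk
   ([434.8999938964844, 284.79998779296875], [431.7, 288.3], np.float32(96.0), np.float32(95.3), 'long-side yaw', np.float32(-1.243), 7017)
```

View pics/m2.png

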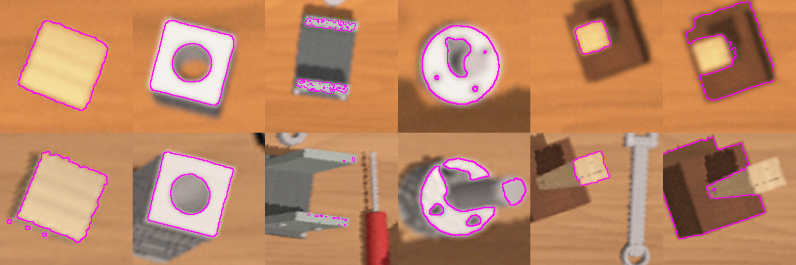

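Poses found from both cameras:

| Object | Position, mm | Yaw |
|---|---|---|
| pad | (652, -125.3) | -0.37 |
| barrel | (664, 135) | -0.25 |
| head | (426, -273) | n/a |
| wedge top | (431, 267.5) | width at about -1.25 |
| frame | (446, 13.4) | about -0.125 |

The montage shows clean outlines on the pad, barrel top, cheek tops and wedge. Now I'll move above the pad.

```bash
python3 -m jog '38 44 0 0 0 -0.18;38 44 0 0 0 -0.18;38 44 0 0 0 -0.18;38 44 0 0 0 -0.19;38 44 0 0 0 0' 0 2>&1 | tail -4; python3 -m jog '38 44 0 0 0 0;38 44 0 0 0 0;38 44 0 0 0 0;38 44 0 0 0 0;38 44 0 0 0 0;42 42 0 0 0 0;0 0 0 0 0 0;0 0 0 0 0 0' | tail -4
cat > st.py <<'E'
from h import *
o=env.observe(); q=o["orientation"]; from scipy.spatial.transform import Rotation as Ro
M=Ro.from_quat(q).as_matrix()
print("t",round(o["time_s"],2),"tcp",(o["tool_pos"]*1e3).round(1),"jawyaw",round(np.arctan2(M[1,2],M[0,2]),3),"down",M[:,0].round(3),"F",o["wrist_force"].round(1),"gap",round(o["finger_gap"],3),"q",o["joint_pos"].round(2))
E
python3 st.py; python3 - <<'E'
from seg import *
c=cam("wrist"); cv2.imwrite("pics/w1.png",c["frame"])
print(np.array(c["R"]).round(3).tolist(), (-np.array(c["R"]).T@c["t"]).round(3))
print(*rects(c,.010,652,-125,60,(15,60,190),(30,160,255))[0])
E
```

```text
out of range; nothing moved
tool_pos: [0.4622, -0.3461, 0.2311]
orientation: [0.401, 0.582, -0.402, 0.582]
wrist_force: [1.5, -0.9, 0.8]
finger_gap: 1.004
t 1.25 tcp [ 462.2 -346.1  231.1] jawyaw -1.208 down [-0.001 -0.    -1.   ] F [ 1.5 -0.9  0.8] gap 1.004 q [ 0.69  0.35 -0.14  1.78  0.06  1.01 -0.67]
[[0.355, -0.935, 0.0], [-0.897, -0.341, 0.283], [-0.264, -0.101, -0.959]] [ 0.53  -0.321  0.374]
```

View pics/w1.png

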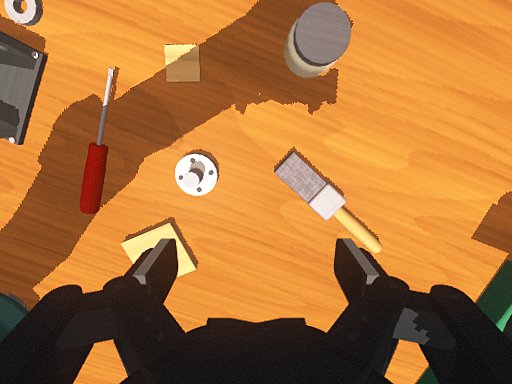

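A turn of 0.19 was over the limit, so the first call was refused whole and only the second half of the path ran. The wrist view shows the head at (196,174), the frame edge at left, and the large pad at (165,245) half hidden. I'll measure the head from here, then continue to the pad.

```bash
python3 - <<'E'
from seg import *
c=cam("wrist"); print("head",*rects(c,.016,426,-273,45,(0,0,170),(180,70,255))[0])
E
python3 -m jog '32 37 0 0 0 -0.183;32 37 0 0 0 -0.183;32 37 0 0 0 -0.183;32 37 0 0 0 -0.183;32 37 0 0 0 0;30 36 0 0 0 0;0 0 0 0 0 0;0 0 0 0 0 0' | tail -4
python3 st.py; python3 - <<'E'
from seg import *
c=cam("wrist"); cv2.imwrite("pics/w2.png",c["frame"])
print(*rects(c,.010,652,-125,60,(15,60,190),(30,160,255))[0]); print(proj(c,[[.652,-.125,.01]]))
E
```

```text
head ([428.0, -271.79998779296875], [427.8, -271.7], np.float32(58.0), np.float32(57.5), 'long-side yaw', np.float32(-0.0), 2613)
tool_pos: [0.6519, -0.1269, 0.2309]
orientation: [-0.583, -0.399, 0.584, -0.399]
wrist_force: [0.2, -0.2, 0.6]
finger_gap: 1.001
t 2.35 tcp [ 651.9 -126.9  230.9] jawyaw -1.943 down [-0.001 -0.001 -1.   ] F [ 0.2 -0.2  0.6] gap 1.001 q [ 0.2   0.5  -0.08  1.56  0.04  1.09 -1.83]
([653.0999755859375, -123.9000015258789], [650.6, -124.6], np.float32(62.6), np.float32(62.2), 'long-side yaw', np.float32(-0.381), 3214)
[[254.06773246 170.26401655]]
```

The wrist camera puts the pad at (652.8,-124.3) with yaw -0.38, which agrees with the other two. Descend and grip with the tips near z = 4 mm.

```bash
python3 -m jog '0.5 2 -50 0 0 -0.006;0 0 -50 0 0 0;0 0 -50 0 0 0;0 0 -40 0 0 0;0 0 -20 0 0 0;0 0 -12 0 0 0;0 0 -10.5 0 0 0;0 0 0 0 0 0;0 0 0 0 0 0' | tail -4
python3 st.py; python3 -m jog '0 0 0 0 0 0;0 0 0 0 0 0;0 0 0 0 0 0;0 0 0 0 0 0;0 0 0 0 0 0;0 0 0 0 0 0;0 0 0 0 0 0' 255 | tail -2; python3 st.py
```

```text
tool_pos: [0.6539, -0.1228, -0.0001]
orientation: [0.585, 0.398, -0.584, 0.398]
wrist_force: [-0.4, -0.4, 0.7]
finger_gap: 0.998
t 3.52 tcp [ 6.539e+02 -1.228e+02 -1.000e-01] jawyaw -1.946 down [ 0.002 -0.    -1.   ] F [-0.4 -0.4  0.7] gap 0.998 q [ 0.18  0.78 -0.06  1.68  0.07  0.69 -1.86]
wrist_force: [-0.8, 0.5, 5.2]
finger_gap: 0.7
t 4.4 tcp [ 6.540e+02 -1.228e+02  2.000e-01] jawyaw -1.946 down [ 0.002 -0.    -1.   ] F [-0.8  0.5  5.2] gap 0.7 q [ 0.18  0.78 -0.06  1.68  0.07  0.69 -1.86]
```

```bash
python3 -m jog '0 0 10 0 0 0;0 0 40 0 0 0;0 0 50 0 0 0;0 0 50 0 0 0;-40 -10 50 0 0 0.125;-40 -10 50 0 0 0.125;-40 -10 0 0 0 0;-30 -10 0 0 0 0;0 0 0 0 0 0;0 0 0 0 0 0' | tail -1
python3 st.py; python3 - <<'E'
from seg import *
c=cam("wrist"); np.save("c.npy",c,allow_pickle=True); cv2.imwrite("pics/w3.png",c["frame"])
o,t,m=rects(c,.082,446,13,100,(30,5,120),(110,70,255)); print(*o,sep="\n")
o,t2,m=rects(c,.010,446,13,100,(30,5,120),(110,70,255))
cv2.imwrite("pics/w3m.png",np.vstack([np.hstack([cv2.resize(t,(375,375)),cv2.resize(t2,(375,375))]),cv2.resize(np.hstack([c["frame"],c["frame"][:,:488]*0+np.uint8(0)])[:,:1000],(750,288))[:, :]])[:600])
E
```

```text
finger_gap: 0.697
t 5.65 tcp [ 506.7 -161.7  245.8] jawyaw -1.696 down [ 0.001 -0.    -1.   ] F [ 0.6 -0.2 -1.1] gap 0.697 q [ 0.36  0.26 -0.14  1.87  0.04  1.01 -1.49]
([401.70001220703125, 26.200000762939453], [402.7, 20.7], np.float32(62.6), np.float32(14.7), 'long-side yaw', np.float32(1.451), 515)
([495.6000061035156, 5.900000095367432], [494.5, -4.2], np.float32(79.3), np.float32(13.8), 'long-side yaw', np.float32(1.454), 648)
```

View pics/w3m.png

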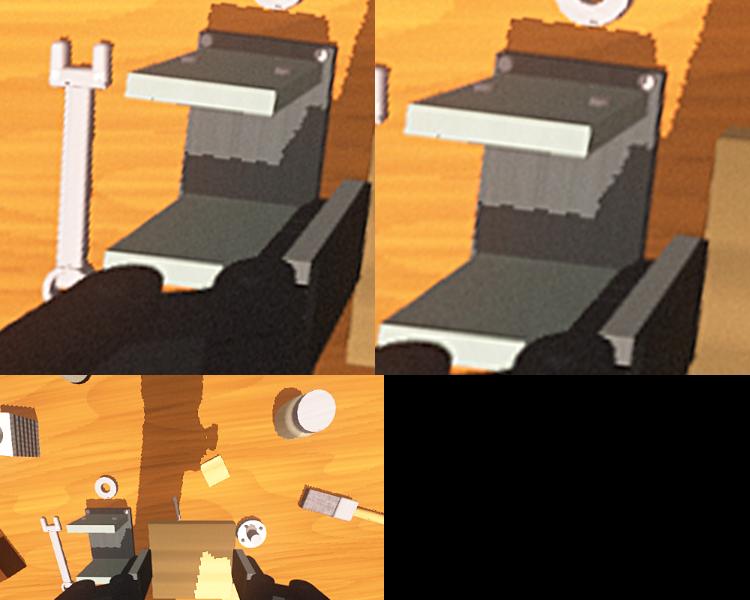

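The wrist view shows the pad square in the jaws. The frame is at left, its far cheek top at about (495.6, 5.9) mm with yaw 1.452. Combining views, the frame centre is about (447.4, 12.4) with yaw -0.12. The wedge will go on the +x (far) side, so the pad and barrel are biased to -x.

```bash
python3 -m jog '-16 44 0 0 0 0.006;-15 44 0 0 0 0;-15 43 0 0 0 0;-15 43 0 0 0 0;0 0 -50 0 0 0;0 0 -50 0 0 0;0 0 -50 0 0 0;0 0 -35 0 0 0;0 0 0 0 0 0' | tail -1
python3 st.py; python3 -c "
from h import *
cv2.imwrite('pics/s4.png',cam('side')['frame'][120:260,240:380])"
```

```text
finger_gap: 0.695
t 6.83 tcp [443.5  12.8  58. ] jawyaw -1.688 down [-0.006  0.    -1.   ] F [-0.  -0.4 -0.1] gap 0.695 q [ 0.09  0.43 -0.22  2.2   0.18  0.54 -1.96]
```

```bash
python3 -m jog '1.5 0 -20 0 0 0;0 0 -14 0 0 0;0 0 -6 0 0 0;0 0 -4 0 0 0;0 0 0 0 0 0;0 0 0 0 0 0' | tail -1;python3 st.py
```

```text
finger_gap: 0.693
t 7.62 tcp [446.8  12.   16.6] jawyaw -1.69 down [ 0.001 -0.    -1.   ] F [-0.1 -0.6 -0.2] gap 0.693 q [ 0.06  0.52 -0.19  2.2   0.22  0.44 -1.99]
```

```bash
python3 -m jog '0 0 -3 0 0 0;0 0 0 0 0 0;0 0 0 0 0 0' | tail -1;python3 st.py; python3 -m jog '0 0 0 0 0 0;0 0 0 0 0 0;0 0 0 0 0 0;0 0 0 0 0 0;0 0 0 0 0 0' 0|tail -1; python3 -m jog '0 0 20 0 0 0;0 0 40 0 0 0;0 0 60 0 0 0;0 0 60 0 0 0;0 0 40 0 0 0;0 0 0 0 0 0;0 0 0 0 0 0' |tail -1; python3 st.py
python3 - <<'E'
from seg import *
c=cam("wrist"); cv2.imwrite("pics/w5.png",c["frame"])
print("cheeks",*rects(c,.082,447,12,100,(30,5,150),(110,70,255))[0],sep="\n ")
print("pad",*rects(c,.020,447,12,60,(12,60,110),(30,190,255))[0],sep="\n ")
E
```

```text
finger_gap: 0.694
t 8.0 tcp [446.5  12.   13.2] jawyaw -1.69 down [-0. -0. -1.] F [-0.1 -0.2 -0.7] gap 0.694 q [ 0.05  0.52 -0.18  2.21  0.22  0.43 -2.  ]
finger_gap: 1.004
finger_gap: 0.998
t 9.5 tcp [445.8  11.9 232.5] jawyaw -1.69 down [-0.001 -0.    -1.   ] F [-0.8  0.4  0.4] gap 0.998 q [ 0.17  0.14 -0.3   2.06  0.05  0.95 -1.84]
cheeks
 ([403.79998779296875, 39.70000076293945], [403.9, 40.8], np.float32(36.2), np.float32(13.6), 'long-side yaw', np.float32(1.429), 406)
pad
 ([446.79998779296875, 12.100000381469727], [446.7, 11.9], np.float32(63.2), np.float32(63.0), 'long-side yaw', np.float32(1.454), 3844)
 ([447.20001220703125, 62.20000076293945], [456.6, 65.0], np.float32(119.5), np.float32(19.5), 'long-side yaw', np.float32(-0.0), 1522)
```

View pics/w5.png

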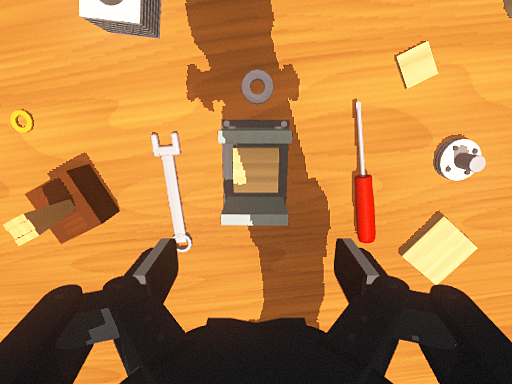

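The pad lies flat in the slot at (446.8, 12.0) by the wrist camera, and the release TCP was (446.5, 12.0), so the camera and robot agree. Now I'll sharpen the frame centre with edge profiles from this view, along with the wedge and barrel.

```bash
python3 - <<'E'
from seg import *
c=cam("wrist")
def prof(z,yaw,cx,cy,us,vs):  # mean gray along frame x (us, mm) averaged over frame y (vs)
    ca,sa=np.cos(yaw),np.sin(yaw); U,V=np.meshgrid(us,vs)
    X=np.stack([cx+ca*U-sa*V,cy+sa*U+ca*V,np.full(U.shape,z*1e3)],-1).reshape(-1,3)/1e3
    p=proj(c,X).reshape(U.shape+(2,)).astype(np.float32)
    return cv2.remap(cv2.cvtColor(c["frame"],cv2.COLOR_BGR2GRAY),p[...,0],p[...,1],cv2.INTER_LINEAR).astype(float)
yaw,cx,cy=-.12,447.4,12.4
us=np.arange(-65,65,.5)
for name,vs in (("L",np.arange(15,32)),("M",np.arange(-8,8)),("R",np.arange(-32,-15))):
    g=np.gradient(prof(.082,yaw,cx,cy,us,vs).mean(0)); i=[k for k in range(2,len(g)-2) if abs(g[k])==abs(g[k-2:k+3]).max() and abs(g[k])>5]
    print("x",name,[(us[k],round(g[k])) for k in i])
vs=np.arange(-55,55,.5)
for name,u in (("near",np.arange(-53,-44)),("far",np.arange(44,53))):
    g=np.gradient(prof(.082,yaw,cx,cy,u,vs).mean(1)); i=[k for k in range(2,len(g)-2) if abs(g[k])==abs(g[k-2:k+3]).max() and abs(g[k])>5]
    print("y",name,[(vs[k],round(g[k])) for k in i])
print("wedge top",*rects(c,.118,431,267,50,(15,40,150),(35,190,255))[0])
c=cam("side"); print("side padchk",*rects(c,.020,447,12,60,(12,50,110),(30,190,255))[0])
E
```

```text
x L [(np.float64(-53.5), 14), (np.float64(-40.0), -51), (np.float64(-18.0), -6), (np.float64(-14.0), 14), (np.float64(-2.5), 11), (np.float64(2.0), 6), (np.float64(30.0), -5), (np.float64(37.5), -16), (np.float64(42.5), 8), (np.float64(56.0), -11), (np.float64(60.0), -6)]
x M [(np.float64(-53.5), 12), (np.float64(-47.5), -5), (np.float64(-40.0), -14), (np.float64(-14.0), 25), (np.float64(38.0), -17), (np.float64(42.0), 17), (np.float64(55.5), -10), (np.float64(59.0), -5)]
x R [(np.float64(-53.5), 5), (np.float64(-40.0), -13), (np.float64(-14.0), 16), (np.float64(38.0), -10), (np.float64(42.0), 14), (np.float64(55.0), -11)]
y near [(np.float64(-38.5), 16), (np.float64(4.0), 26), (np.float64(6.0), 13), (np.float64(23.0), 5), (np.float64(40.5), -34)]
y far [(np.float64(-48.5), -8), (np.float64(-46.0), -32), (np.float64(-39.5), 19), (np.float64(33.0), 18), (np.float64(35.5), 12), (np.float64(40.0), -28)]
wedge top ([431.20001220703125, 266.5], [419.5, 265.2], np.float32(99.5), np.float32(98.0), 'long-side yaw', np.float32(-0.0), 5360)
side padchk ([446.29998779296875, 15.399999618530273], [447.2, 16.7], np.float32(71.7), np.float32(64.5), 'long-side yaw', np.float32(1.471), 4010) ([451.5, -34.79999923706055], [449.3, -37.1], np.float32(74.0), np.float32(25.5), 'long-side yaw', np.float32(-0.0), 1424) ([480.79998779296875, 68.5], [487.8, 69.8], np.float32(52.5), np.float32(7.0), 'long-side yaw', np.float32(-0.0), 184)
```

Frame centre refined to (448.5, 12.9), yaw about -0.12. Now to the barrel.

```bash
python3 -m jog '44 25 0 0 0 -0.13;44 25 0 0 0 0;44 25 0 0 0 0;44 24 0 0 0 0;42 24 0 0 0 0;0 0 0 0 0 0;0 0 0 0 0 0' | tail -1; python3 st.py; python3 - <<'E'
from seg import *
c=cam("wrist"); cv2.imwrite("pics/w6.png",c["frame"])
print(*rects(c,.062,664,135,60,(0,0,185),(180,50,255))[0],sep="\n")
E
```

```text
finger_gap: 0.999
t 10.53 tcp [663.5 134.6 231.4] jawyaw -1.82 down [-0.003 -0.001 -1.   ] F [-1.  -0.8  0.2] gap 0.999 q [-0.06  0.54 -0.28  1.51  0.16  1.12 -2.19]
([665.5, 136.3000030517578], [665.3, 136.5], np.float32(65.0), np.float32(64.8), 'long-side yaw', np.float32(1.322), 4074)
```

```bash
python3 -m jog '1 1 -50 0 0 0;1 1 -50 0 0 0;0 0 -45 0 0 0;0 0 -35 0 0 0;0 0 -20 0 0 0;0 0 -11 0 0 0;0 0 0 0 0 0;0 0 0 0 0 0' | tail -1
python3 st.py; python3 -m jog '0 0 0 0 0 0;0 0 0 0 0 0;0 0 0 0 0 0;0 0 0 0 0 0;0 0 0 0 0 0;0 0 0 0 0 0' 255 | tail -1; python3 st.py; python3 -m jog '0 0 5 0 0 0;0 0 30 0 0 0;0 0 40 0 0 0;0 0 45 0 0 0;0 0 0 0 0 0;0 0 0 0 0 0' | tail -1; python3 st.py
```

```text
finger_gap: 1.002
t 11.57 tcp [667.5 137.3  23.8] jawyaw -1.82 down [ 0.002  0.001 -1.   ] F [-1.2  0.3  0.6] gap 1.002 q [-0.09  0.78 -0.23  1.62  0.24  0.77 -2.25]
finger_gap: 0.742
t 12.32 tcp [667.4 137.   23.6] jawyaw -1.82 down [ 0.002 -0.    -1.   ] F [-0.2 -0.8  5.4] gap 0.742 q [-0.09  0.78 -0.23  1.62  0.24  0.77 -2.25]
finger_gap: 0.739
t 13.07 tcp [665.3 136.6 140.6] jawyaw -1.82 down [-0.003 -0.001 -1.   ] F [-0.4 -0.7 -4. ] gap 0.739 q [-0.07  0.63 -0.27  1.58  0.19  0.96 -2.22]
```

```bash
python3 -m jog '-44 -25 0 0 0 0.13;-44 -25 0 0 0 0;-44 -25 0 0 0 0;-44 -25 0 0 0 0;-44 -23.5 0 0 0 0;0 0 0 0 0 0;0 0 0 0 0 0' | tail -1; python3 st.py; python3 - <<'E'
from seg import *
c=cam("wrist"); cv2.imwrite("pics/w7.png",c["frame"])
z=env.observe()["tool_pos"][2]-.0236+.062
o,t,m=rects(c,z,445,13,60,(0,0,150),(180,60,255)); print(*o,sep="\n")
E
```

```text
finger_gap: 0.74
t 13.95 tcp [446.3  13.5 141.5] jawyaw -1.69 down [-0.001  0.    -1.   ] F [ 0.8 -1.3 -3.1] gap 0.74 q [ 0.2   0.29 -0.34  2.14  0.14  0.74 -1.93]
([449.5, 13.0], [451.4, 13.0], np.float32(64.2), np.float32(55.6), 'long-side yaw', np.float32(1.46), 3191)
([483.0, 52.0], [484.5, 53.2], np.float32(44.0), np.float32(13.0), 'long-side yaw', np.float32(-0.0), 242)
```

View pics/w7.png

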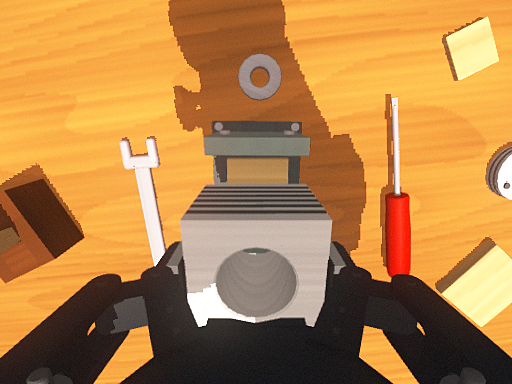

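```bash
python3 -m jog '-1.5 0 -20 0 0 0;0 0 -10 0 0 0;0 0 0 0 0 0;0 0 0 0 0 0' | tail -1; python3 st.py;
```

```text
finger_gap: 0.742
t 14.5 tcp [445.5  13.8 112.4] jawyaw -1.69 down [ 0.  0. -1.] F [ 0.3  0.  -3.8] gap 0.742 q [ 0.18  0.34 -0.33  2.16  0.17  0.67 -1.96]
```

```bash
python3 -m jog '0 0 -20 0 0 0;0 0 -20 0 0 0;0 0 -15 0 0 0;0 0 -6 0 0 0;0 0 -3 0 0 0;0 0 0 0 0 0;0 0 0 0 0 0' | tail -1; python3 st.py;
```

```text
finger_gap: 0.742
t 15.38 tcp [445.4  13.5  48.7] jawyaw -1.69 down [ 0.001 -0.    -1.   ] F [ 0.5 -0.2 -3.6] gap 0.742 q [ 0.13  0.46 -0.28  2.2   0.25  0.52 -2.03]
```

```bash
python3 -m jog '0 0 -3 0 0 0;0 0 -1.5 0 0 0;0 0 0 0 0 0;0 0 0 0 0 0' | tail -1; python3 st.py; python3 -m jog '0 0 0 0 0 0;0 0 0 0 0 0;0 0 0 0 0 0;0 0 0 0 0 0;0 0 0 0 0 0' 0|tail -1; python3 -m jog '0 0 15 0 0 0;0 0 40 0 0 0;0 0 60 0 0 0;0 0 60 0 0 0;0 0 10 0 0 0;0 0 0 0 0 0;0 0 0 0 0 0' |tail -1; python3 st.py
python3 - <<'E'
from seg import *
c=cam("wrist"); cv2.imwrite("pics/w8.png",cv2.resize(c["frame"][80:260,160:360],None,fx=3,fy=3))
print("barrel",*rects(c,.082,444,13,80,(0,0,170),(180,40,255))[0],sep="\n ")
E
```

```text
finger_gap: 0.738
t 15.88 tcp [444.9  13.5  43.7] jawyaw -1.69 down [-0. -0. -1.] F [-0.4 -0.6 -2.9] gap 0.738 q [ 0.13  0.47 -0.27  2.2   0.25  0.51 -2.03]
finger_gap: 1.002
finger_gap: 0.998
t 17.38 tcp [443.8  13.4 227.4] jawyaw -1.69 down [-0.003  0.    -1.   ] F [-0.1 -0.2  0.3] gap 0.998 q [ 0.25  0.15 -0.38  2.07  0.07  0.94 -1.86]
barrel
 ([403.3999938964844, 36.5], [403.4, 38.0], np.float32(43.9), np.float32(13.2), 'long-side yaw', np.float32(1.441), 494)
 ([443.29998779296875, 14.100000381469727], [442.5, 14.9], np.float32(65.2), np.float32(64.6), 'long-side yaw', np.float32(-0.116), 2596)
```

View pics/w8.png

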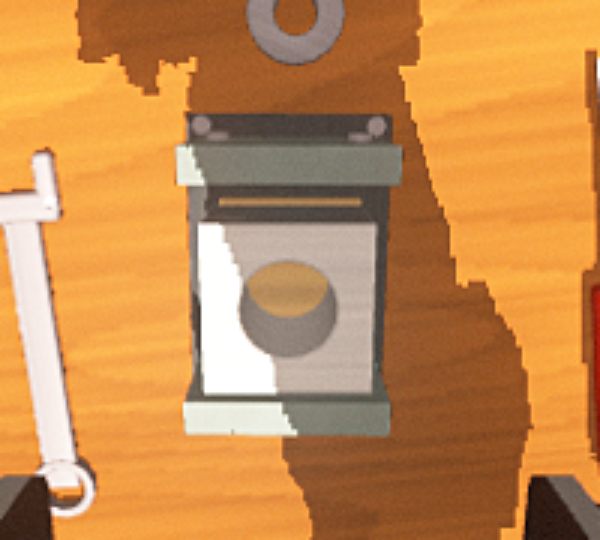

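The barrel stands at (443.3, 14.1) with yaw -0.116, which is 5.3 mm off-centre toward the near cheek, and the gap is on the far side. Next, the head.

```bash
python3 -m jog '-3 -48 0 0 0 0;-3 -48 0 0 0 0;-3 -48 0 0 0 0;-3 -48 0 0 0 0;-2 -48 0 0 0 0;-2 -45 0 0 0 0;0 0 0 0 0 0;0 0 0 0 0 0' | tail -1; python3 st.py; python3 - <<'E'
from seg import *
c=cam("wrist"); cv2.imwrite("pics/w9.png",c["frame"])
for z,r in((.016,45),(.046,25)): print(z,*rects(c,z,428,-272,r,(0,0,170),(180,70,255))[0],sep="\n ")
g=cv2.cvtColor(rectify(c,.046,403,453,-297,-247,6),cv2.COLOR_BGR2GRAY)
cv2.imwrite("pics/w9s.png",np.hstack([cv2.resize(rectify(c,.016,388,468,-312,-232,4),(300,300)),cv2.cvtColor(g,cv2.COLOR_GRAY2BGR)]))
E
```

```text
finger_gap: 1.001
t 18.43 tcp [ 428.6 -270.3  227.3] jawyaw -1.689 down [-0.002  0.002 -1.   ] F [0.3 0.2 0.2] gap 1.001 q [ 0.63  0.24 -0.15  1.94  0.04  0.96 -1.23]
0.016
 ([427.79998779296875, -271.5], [427.8, -271.6], np.float32(58.5), np.float32(57.0), 'long-side yaw', np.float32(-0.0), 2596)
0.046
 ([430.20001220703125, -271.79998779296875], [431.6, -272.2], np.float32(49.5), np.float32(45.5), 'long-side yaw', np.float32(-1.571), 1919)
```

View pics/w9s.png

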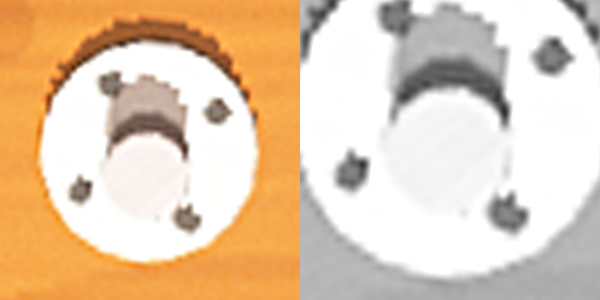

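```bash
python3 -m jog '-1.5 -1.5 -50 0 0 0;0 0 -50 0 0 0;0 0 -45 0 0 0;0 0 -30 0 0 0;0 0 -15 0 0 0;0 0 -13 0 0 0;0 0 0 0 0 0;0 0 0 0 0 0' | tail -1; python3 st.py
```

```text
finger_gap: 1.0
t 19.48 tcp [ 428.2 -273.3   26.6] jawyaw -1.69 down [ 0.001 -0.001 -1.   ] F [-0.3 -0.4 -0.6] gap 1.0 q [ 0.59  0.55 -0.11  2.07  0.12  0.52 -1.29]
```

```bash
python3 -m jog '-0.4 1.6 -3.5 0 0 0;0 0 0 0 0 0;0 0 0 0 0 0' | tail -1; python3 st.py; python3 -m jog '0 0 0 0 0 0;0 0 0 0 0 0;0 0 0 0 0 0;0 0 0 0 0 0;0 0 0 0 0 0;0 0 0 0 0 0;0 0 0 0 0 0' 255 | tail -1; python3 st.py; python3 -m jog '0 0 5 0 0 0;0 0 30 0 0 0;0 0 50 0 0 0;0 0 55 0 0 0;0 0 0 0 0 0;0 0 0 0 0 0' | tail -1; python3 st.py
```

```text
finger_gap: 1.001
t 19.85 tcp [ 427.1 -271.5   22.4] jawyaw -1.69 down [ 0. -0. -1.] F [ 0.4  0.4 -0.3] gap 1.001 q [ 0.59  0.56 -0.11  2.07  0.12  0.52 -1.3 ]
finger_gap: 0.24
t 20.73 tcp [ 427.2 -271.4   22.4] jawyaw -1.69 down [ 0. -0. -1.] F [-0.8  0.6  6.5] gap 0.24 q [ 0.59  0.56 -0.11  2.07  0.12  0.52 -1.3 ]
finger_gap: 0.235
t 21.48 tcp [ 426.3 -271.1  161.6] jawyaw -1.69 down [-0.001  0.    -1.   ] F [-0.2  0.5 -2.3] gap 0.235 q [ 0.63  0.33 -0.15  2.01  0.07  0.82 -1.25]
```

```bash
python3 -m jog '3 48 0 0 0 0;3 48 0 0 0 0;3 48 0 0 0 0;3 48 0 0 0 0;2 48 0 0 0 0;2 45 0 0 0 0;0 0 -25 0 0 0;0 0 -15 0 0 0;0 0 0 0 0 0;0 0 0 0 0 0' | tail -1; python3 st.py
```

```text
finger_gap: 0.235
t 22.73 tcp [443.2  13.1 122.2] jawyaw -1.691 down [-0. -0. -1.] F [-0.2  0.4 -2.3] gap 0.235 q [ 0.16  0.31 -0.3   2.16  0.14  0.69 -1.93]
```

```bash
python3 -m jog '-0.6 0.9 -10 0 0 0;0 0 -4 0 0 0;0 0 -2 0 0 0;0 0 0 0 0 0;0 0 0 0 0 0' | tail -1; python3 st.py
```

```text
finger_gap: 0.236
t 23.35 tcp [442.6  14.5 106.4] jawyaw -1.69 down [ 0. -0. -1.] F [-0.1 -0.6 -1.6] gap 0.236 q [ 0.15  0.34 -0.29  2.18  0.16  0.65 -1.95]
```

```bash
python3 -m jog '0 -0.3 -1.5 0 0 0;0 0 -0.5 0 0 0;0 0 0 0 0 0;0 0 0 0 0 0' | tail -1; python3 st.py;  python3 -m jog '0 0 0 0 0 0;0 0 0 0 0 0;0 0 0 0 0 0;0 0 0 0 0 0;0 0 0 0 0 0;0 0 0 0 0 0' 0|tail -1; python3 -m jog '0 0 15 0 0 0;0 0 40 0 0 0;0 0 50 0 0 0;0 0 30 0 0 0;0 0 0 0 0 0;0 0 0 0 0 0' |tail -1; python3 st.py
python3 - <<'E'
from seg import *
c=cam("wrist"); a=rectify(c,.098,393,493,-37,63,4); b=rectify(c,.082,393,493,-37,63,4)
cv2.imwrite("pics/w10.png",np.hstack([a,b]))
for z in (.098,.082): print(z,*rects(c,z,443,14,60,(0,0,120),(180,40,255),s=4)[0],sep="\n ")
t=cam("top"); print("top",*rects(t,.098,443,14,50,(0,0,120),(180,40,255),s=4)[0],sep="\n ")
E
```

```text
finger_gap: 0.236
t 23.85 tcp [442.5  14.1 104.4] jawyaw -1.69 down [ 0. -0. -1.] F [-0.2 -1.1  3. ] gap 0.236 q [ 0.15  0.34 -0.29  2.18  0.16  0.64 -1.95]
finger_gap: 0.999
finger_gap: 0.997
t 25.35 tcp [442.   14.1 239.1] jawyaw -1.69 down [-0. -0. -1.] F [ 0.4 -0.2 -0.8] gap 0.997 q [ 0.21  0.13 -0.34  2.06  0.05  0.96 -1.85]
0.098
 ([407.1000061035156, 18.200000762939453], [407.3, 18.7], np.float32(74.5), np.float32(13.4), 'long-side yaw', np.float32(1.44), 880)
 ([442.8999938964844, 4.900000095367432], [445.4, 2.4], np.float32(56.2), np.float32(43.8), 'long-side yaw', np.float32(-0.108), 1159)
 ([472.5, -1.0], [469.4, -7.3], np.float32(39.9), np.float32(15.2), 'long-side yaw', np.float32(1.114), 185)
 ([496.5, 2.299999952316284], [495.9, -0.6], np.float32(66.1), np.float32(12.3), 'long-side yaw', np.float32(1.448), 674)
 ([460.29998779296875, 35.29999923706055], [448.4, 38.2], np.float32(85.0), np.float32(20.6), 'long-side yaw', np.float32(-0.042), 824)
0.082
 ([401.1000061035156, 18.899999618530273], [401.3, 19.5], np.float32(78.7), np.float32(14.2), 'long-side yaw', np.float32(1.442), 982)
 ([438.8999938964844, 4.900000095367432], [441.7, 2.2], np.float32(59.7), np.float32(46.1), 'long-side yaw', np.float32(-0.108), 1292)
 ([470.29998779296875, -3.299999952316284], [466.7, -8.8], np.float32(39.4), np.float32(15.9), 'long-side yaw', np.float32(1.042), 201)
 ([495.70001220703125, 2.5], [495.1, -0.6], np.float32(70.6), np.float32(13.0), 'long-side yaw', np.float32(1.445), 766)
 ([457.5, 37.0], [444.9, 40.1], np.float32(90.4), np.float32(21.7), 'long-side yaw', np.float32(-0.041), 915)
top
 ([412.3999938964844, 40.099998474121094], [406.6, 41.7], np.float32(44.2), np.float32(38.2), 'long-side yaw', np.float32(-1.571), 942)
 ([450.6000061035156, 23.0], [458.5, 23.8], np.float32(86.3), np.float32(4.9), 'long-side yaw', np.float32(0.143), 169)
```

View pics/w10.png

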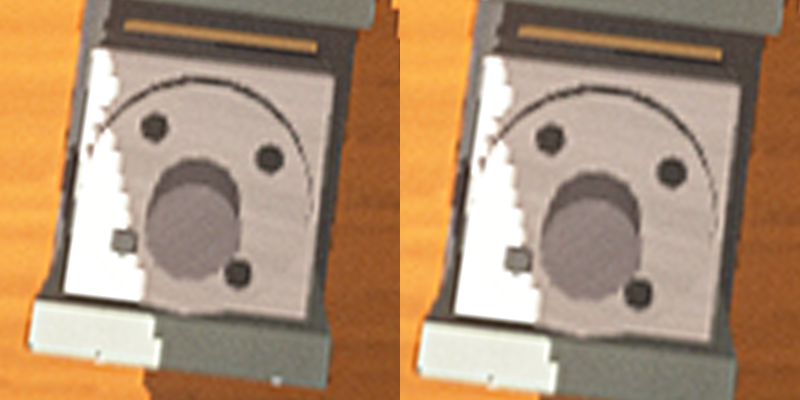

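The head sits flat; its bolt-hole centroid is (443.0, 13.9) against the barrel at (443.3, 14.1), so it is centred to about 0.5 mm. Now the wedge.

```bash
python3 -m jog '-2 51 0 0 0 0.145;-2 51 0 0 0 0.145;-2 51 0 0 0 0.143;-2 50 0 0 0 0;-3 50 0 0 0 0;0 0 0 0 0 0;0 0 0 0 0 0' | tail -1; python3 st.py; python3 - <<'E'
from seg import *
c=cam("wrist"); a=rectify(c,.118,381,481,217,317,4); b=rectify(c,.050,371,491,207,327,400/120)
cv2.imwrite("pics/w11.png",np.hstack([a,b]))
print("wedge",*rects(c,.118,431,267,35,(15,40,150),(35,190,255),s=4)[0],sep="\n ")
print("blk",*rects(c,.050,431,264,80,(0,80,10),(15,255,130))[0],sep="\n ")
E
```

```text
finger_gap: 0.999
t 26.32 tcp [431.  266.4 238. ] jawyaw -1.257 down [-0.002 -0.001 -1.   ] F [ 0.6 -0.2 -1. ] gap 0.999 q [-0.15  0.27 -0.54  1.91  0.17  1.   -2.03]
wedge
 ([398.79998779296875, 267.1000061035156], [398.0, 267.5], np.float32(69.8), np.float32(5.0), 'long-side yaw', np.float32(-1.571), 220)
 ([432.79998779296875, 268.8999938964844], [432.7, 268.8], np.float32(31.0), np.float32(29.5), 'long-side yaw', np.float32(-1.24), 869)
 ([434.0, 267.1000061035156], [423.1, 258.4], np.float32(69.8), np.float32(64.0), 'long-side yaw', np.float32(-1.571), 1384)
blk
 ([455.29998779296875, 269.79998779296875], [455.1, 270.4], np.float32(36.5), np.float32(36.0), 'long-side yaw', np.float32(0.114), 958)
 ([472.70001220703125, 281.70001220703125], [472.8, 281.4], np.float32(67.2), np.float32(4.6), 'long-side yaw', np.float32(-1.241), 243)
```

View pics/w11.png

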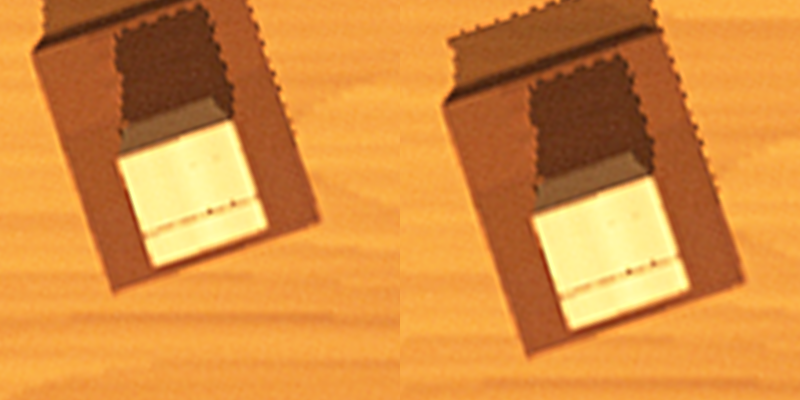

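The wrist view shows the wedge top at (432.8, 268.9) mm, width axis at yaw -1.24, with the tapered face toward +x. Grip across the width near the head.

```bash
python3 -m jog '1 2 -50 0 0 0.017;0 0 -40 0 0 0;0 0 -30 0 0 0;0 0 -20 0 0 0;0 0 -8 0 0 0;0 0 0 0 0 0;0 0 0 0 0 0' | tail -1; python3 st.py
```

```text
finger_gap: 1.003
t 27.25 tcp [433.2 269.2  92.1] jawyaw -1.241 down [ 0.001  0.001 -1.   ] F [ 0.3 -0.   0.5] gap 1.003 q [-0.24  0.49 -0.47  2.02  0.33  0.7  -2.16]
```

```bash
python3 -m jog '-0.3 -0.3 -3 0 0 0;0 0 0 0 0 0;0 0 0 0 0 0' | tail -1; python3 st.py; python3 -m jog '0 0 0 0 0 0;0 0 0 0 0 0;0 0 0 0 0 0;0 0 0 0 0 0;0 0 0 0 0 0;0 0 0 0 0 0;0 0 0 0 0 0' 255 | tail -1; python3 st.py; python3 -m jog '0 0 5 0 0 0;0 0 15 0 0 0;0 0 30 0 0 0;0 0 40 0 0 0;0 0 40 0 0 0;0 0 0 0 0 0;0 0 0 0 0 0' | tail -1; python3 st.py
python3 - <<'E'
from seg import *
c=cam("wrist"); cv2.imwrite("pics/w12.png",np.hstack([c["frame"][100:384,100:412]]))
c=cam("side"); p=proj(c,[[.432,.267,.2]])[0].astype(int); print(p); cv2.imwrite("pics/s12.png",cv2.resize(c["frame"][max(0,p[1]-70):p[1]+130,p[0]-90:p[0]+90],None,fx=3,fy=3))
E
```

```text
finger_gap: 0.998
t 27.62 tcp [432.3 269.   88.4] jawyaw -1.24 down [ 0.  0. -1.] F [-0.2  0.2 -0.8] gap 0.998 q [-0.24  0.49 -0.46  2.03  0.34  0.7  -2.16]
finger_gap: 0.34
t 28.5 tcp [432.3 269.   88.4] jawyaw -1.24 down [ 0.  0. -1.] F [ 0.  -0.5  3.2] gap 0.34 q [-0.24  0.49 -0.46  2.03  0.34  0.7  -2.16]
finger_gap: 0.343
t 29.38 tcp [431.9 268.4 218.2] jawyaw -1.24 down [-0.    -0.001 -1.   ] F [-0.6 -0.5 -0.8] gap 0.343 q [-0.15  0.3  -0.55  1.93  0.19  0.96 -2.04]
[285 232]
```

View pics/s12.png

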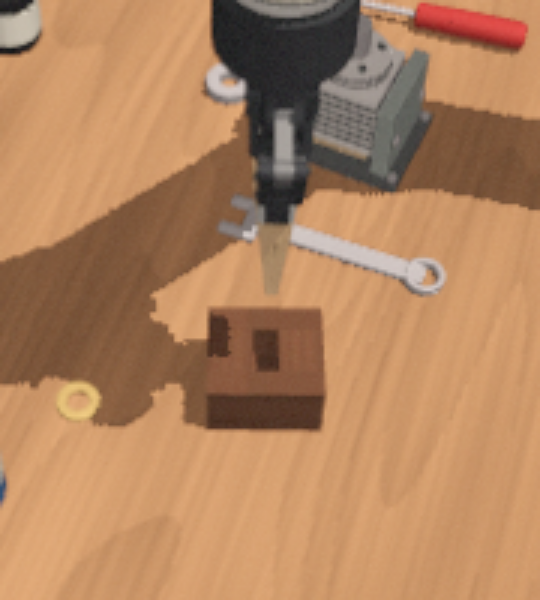

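The wedge is held upright, tip down, clear of the block. Carry it over the far gap.

```bash
python3 -m jog '8 -43 0 0 0 -0.15;8 -43 0 0 0 -0.15;8 -43 0 0 0 -0.15;8 -43 0 0 0 0;9 -44 0 0 0 0;8 -43 0 0 0 0;0 0 -20 0 0 0;0 0 -15 0 0 0;0 0 0 0 0 0;0 0 0 0 0 0' | tail -1; python3 st.py; python3 - <<'E'
from seg import *
o=env.observe()["tool_pos"]
# frame model overlay on side and wrist, with expected wedge tip
F=np.array([.4485,.0129]); y=-.12; ex=np.array([np.cos(y),np.sin(y)]); ey=np.array([-ex[1],ex[0]])
P=lambda u,v,z: np.r_[F+ex*u/1e3+ey*v/1e3,z/1e3]
ims=[]
for n in("side","wrist"):
    c=cam(n); f=cv2.resize(c["frame"],None,fx=4,fy=4,interpolation=cv2.INTER_CUBIC)
    q=proj(c,[P(33.9,0,82)])[0]*4
    a,b=int(q[0]),int(q[1]); ims.append(f[max(0,b-300):max(0,b-300)+560,max(0,a-200):max(0,a-200)+400])
cv2.imwrite("pics/m13.png",np.hstack(ims))
E
```

```text
finger_gap: 0.343
t 30.73 tcp [481.3  10.6 183.3] jawyaw -1.689 down [-0.  0. -1.] F [-0.8 -0.5 -0.9] gap 0.343 q [ 0.2   0.27 -0.33  2.03  0.12  0.85 -1.89]
```

View pics/m13.png

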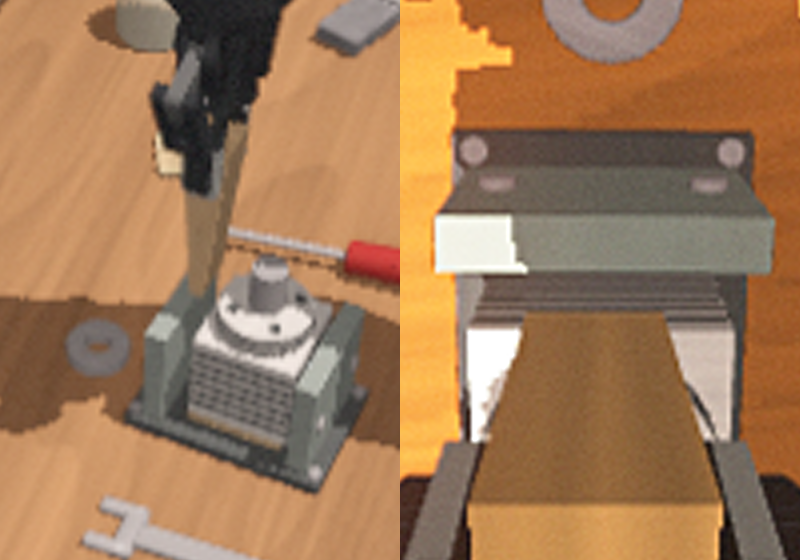

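```bash
python3 - <<'E'
from seg import *
c=cam("wrist"); F=np.array([.4485,.0129]); y=-.12; ex=np.array([np.cos(y),np.sin(y)]); ey=np.array([-ex[1],ex[0]])
P=lambda u,v,z: np.r_[F+ex*u/1e3+ey*v/1e3,z/1e3]
z=env.observe()["tool_pos"][2]*1e3-80.4
g=cv2.cvtColor(c["frame"],cv2.COLOR_BGR2HSV).astype(int)
us=np.arange(15,60,1.)
for v in(-5,0,5):
    p=proj(c,[P(u,v,z) for u in us]); 
    print(v,[ (int(u),*g[int(round(b)),int(round(a))]) for u,(a,b) in zip(us,p) if 28<=u<=46])
# lateral ends of tip edge
p=proj(c,[P(37,v,z) for v in np.arange(-24,25,1.)]); print([(v,g[int(round(b))+1,int(round(a)),1]) for v,(a,b) in zip(range(-24,25),p)])
# barrel far-top edge and cheek inner edge
for v in (-25,25):
    p=proj(c,[P(u,v,82) for u in us]); print(v,[(int(u),g[int(round(b)),int(round(a)),2]) for u,(a,b) in zip(us,p)])
E
```

```text
-5 [(28, np.int64(13), np.int64(148), np.int64(141)), (29, np.int64(15), np.int64(144), np.int64(140)), (30, np.int64(16), np.int64(136), np.int64(137)), (31, np.int64(14), np.int64(152), np.int64(136)), (32, np.int64(15), np.int64(144), np.int64(135)), (33, np.int64(14), np.int64(139), np.int64(138)), (34, np.int64(16), np.int64(151), np.int64(133)), (35, np.int64(14), np.int64(141), np.int64(137)), (36, np.int64(13), np.int64(151), np.int64(132)), (37, np.int64(14), np.int64(142), np.int64(135)), (38, np.int64(12), np.int64(125), np.int64(92)), (39, np.int64(11), np.int64(38), np.int64(93)), (40, np.int64(8), np.int64(51), np.int64(109)), (41, np.int64(11), np.int64(54), np.int64(89)), (42, np.int64(9), np.int64(44), np.int64(109)), (43, np.int64(8), np.int64(43), np.int64(94)), (44, np.int64(6), np.int64(38), np.int64(95)), (45, np.int64(17), np.int64(42), np.int64(85)), (46, np.int64(10), np.int64(48), np.int64(95))]
0 [(28, np.int64(15), np.int64(147), np.int64(146)), (29, np.int64(14), np.int64(151), np.int64(144)), (30, np.int64(15), np.int64(157), np.int64(145)), (31, np.int6
[... 3912 characters left out ...]
4(255)), (27, np.int64(255)), (28, np.int64(137)), (29, np.int64(148)), (30, np.int64(103)), (31, np.int64(115)), (32, np.int64(123)), (33, np.int64(108)), (34, np.int64(126)), (35, np.int64(102)), (36, np.int64(121)), (37, np.int64(110)), (38, np.int64(110)), (39, np.int64(108)), (40, np.int64(111)), (41, np.int64(212)), (42, np.int64(255)), (43, np.int64(245)), (44, np.int64(242)), (45, np.int64(244)), (46, np.int64(241)), (47, np.int64(242)), (48, np.int64(242)), (49, np.int64(243)), (50, np.int64(243)), (51, np.int64(243)), (52, np.int64(243)), (53, np.int64(246)), (54, np.int64(247)), (55, np.int64(181)), (56, np.int64(99)), (57, np.int64(108)), (58, np.int64(120)), (59, np.int64(114))]
```

The tip is centred in the gap: tip at u = 34.0, gap 27.4 to 41, and v = +1.6. Lower it in.

```bash
python3 -m jog '0 -1.6 -12 0 0 0;0 0 -10 0 0 0;0 0 -8 0 0 0;0 0 0 0 0 0' | tail -1; python3 st.py; python3 -m jog '0 0 -6 0 0 0;0 0 -6 0 0 0;0 0 -4 0 0 0;0 0 0 0 0 0;0 0 0 0 0 0' | tail -1; python3 st.py
```

```text
finger_gap: 0.344
t 31.38 tcp [480.6   8.3 152.3] jawyaw -1.69 down [-0.002  0.    -1.   ] F [ 0.3  0.4 -0.8] gap 0.344 q [ 0.19  0.32 -0.32  2.06  0.14  0.79 -1.91]
finger_gap: 0.344
t 32.0 tcp [481.3   8.3 137.3] jawyaw -1.69 down [ 0. -0. -1.] F [-0.3 -0.7 -0.7] gap 0.344 q [ 0.18  0.34 -0.31  2.07  0.15  0.75 -1.92]
```

```bash
python3 -m jog '0 0 -3 0 0 0;0 0 -3 0 0 0;-0.3 0 -3 0 0 0;0 0 0 0 0 0;0 0 0 0 0 0' | tail -1; python3 st.py; python3 -m jog '-0.3 0 -3 0 0 0;-0.3 0 -3 0 0 0;0 0 0 0 0 0;0 0 0 0 0 0' | tail -1; python3 st.py
```

```text
finger_gap: 0.337
t 32.62 tcp [481.2   8.3 128.3] jawyaw -1.69 down [ 0.001  0.    -1.   ] F [ 1.9  0.2 -1.2] gap 0.337 q [ 0.18  0.36 -0.31  2.08  0.16  0.73 -1.92]
finger_gap: 0.342
t 33.12 tcp [480.9   8.4 122.7] jawyaw -1.69 down [ 0.001  0.    -1.   ] F [0.6 0.6 5.2] gap 0.342 q [ 0.17  0.37 -0.31  2.08  0.17  0.72 -1.93]
```

```bash
python3 -m jog '-0.3 0 -3 0 0 0;-0.3 0 -3 0 0 0;0 0 0 0 0 0;0 0 0 0 0 0' | tail -1; python3 st.py; python3 -m jog '-0.3 0 -3 0 0 0;-0.3 0 -2 0 0 0;0 0 0 0 0 0;0 0 0 0 0 0' | tail -1; python3 st.py
```

```text
finger_gap: 0.34
t 33.62 tcp [480.2   8.4 116.4] jawyaw -1.69 down [ 0.001  0.    -1.   ] F [3.6 0.8 2.5] gap 0.34 q [ 0.17  0.37 -0.3   2.09  0.17  0.7  -1.93]
finger_gap: 0.34
t 34.12 tcp [479.6   8.3 111.3] jawyaw -1.69 down [ 0.001  0.    -1.   ] F [ 4.5 -0.2  2.5] gap 0.34 q [ 0.17  0.38 -0.3   2.09  0.18  0.69 -1.94]
```

```bash
python3 -m jog '0 0 -2 0 0 0;0 0 -2 0 0 0;0 0 0 0 0 0;0 0 0 0 0 0' | tail -1; python3 st.py; python3 -m jog '0 0 -1 0 0 0;0 0 -1 0 0 0;0 0 0 0 0 0;0 0 0 0 0 0' | tail -1; python3 st.py
```

```text
finger_gap: 0.343
t 34.62 tcp [479.4   8.2 107.2] jawyaw -1.69 down [ 0.001 -0.    -1.   ] F [5.2 0.1 1.9] gap 0.343 q [ 0.17  0.39 -0.3   2.09  0.18  0.68 -1.94]
finger_gap: 0.34
t 35.12 tcp [479.4   8.2 106. ] jawyaw -1.69 down [ 0.001 -0.    -1.   ] F [ 2.2 -0.9 10.7] gap 0.34 q [ 0.17  0.39 -0.3   2.09  0.18  0.68 -1.94]
```

The wedge jams at about the expected height (tip ≈ 26 mm). Push on to about 20–25 N.

```bash
python3 -m jog '0 0 -1 0 0 0;0 0 0 0 0 0;0 0 0 0 0 0' | tail -1; python3 st.py; python3 -m jog '0 0 -0.7 0 0 0;0 0 0 0 0 0;0 0 0 0 0 0' | tail -1; python3 st.py
```

```text
finger_gap: 0.338
t 35.5 tcp [479.5   8.2 105.5] jawyaw -1.69 down [ 0.001 -0.001 -1.   ] F [ 0.7 -1.1 15.4] gap 0.338 q [ 0.17  0.39 -0.3   2.09  0.18  0.68 -1.94]
finger_gap: 0.339
t 35.88 tcp [479.5   8.3 105.2] jawyaw -1.69 down [ 0.001 -0.001 -1.   ] F [ 0.7 -1.6 18.7] gap 0.339 q [ 0.16  0.39 -0.3   2.09  0.18  0.68 -1.94]
```

```bash
python3 -m jog '0 0 -1.2 0 0 0;0 0 0 0 0 0;0 0 0 0 0 0;0 0 0 0 0 0' | tail -1; python3 st.py;  python3 -m jog '0 0 0 0 0 0;0 0 0 0 0 0' 100 | tail -1;python3 -m jog '0 0 0 0 0 0;0 0 0 0 0 0;0 0 0 0 0 0;0 0 0 0 0 0;0 0 0 0 0 0' 0|tail -1; python3 -m jog '0 0 20 0 0 0;0 0 40 0 0 0;0 0 50 0 0 0;0 0 20 0 0 0;0 0 0 0 0 0;0 0 0 0 0 0' |tail -1; python3 st.py
python3 - <<'E'
from seg import *
a=cam("wrist"); b=cam("side"); 
cv2.imwrite("pics/m14.png",np.hstack([cv2.resize(a["frame"][60:300,160:360],(400,480)),cv2.resize(b["frame"][110:240,250:360],(400,480))]))
print("wedge",*rects(a,.135,480,9,35,(12,40,120),(35,190,255),s=4)[0],sep="\n ")
E
```

```text
finger_gap: 0.34
t 36.38 tcp [479.6   8.3 104.5] jawyaw -1.69 down [ 0.001 -0.001 -1.   ] F [-2.1 -1.  24.6] gap 0.34 q [ 0.16  0.39 -0.3   2.09  0.18  0.68 -1.95]
finger_gap: 0.608
finger_gap: 1.001
finger_gap: 1.003
t 38.0 tcp [478.4   8.2 231.4] jawyaw -1.69 down [-0.002 -0.    -1.   ] F [-0.2  0.8  0.1] gap 1.003 q [ 0.22  0.2  -0.34  1.99  0.08  0.96 -1.86]
wedge
 ([469.79998779296875, -21.5], [463.3, -22.5], np.float32(49.0), np.float32(8.5), 'long-side yaw', np.float32(-0.0), 231)
 ([483.8999938964844, 7.599999904632568], [484.2, 7.5], np.float32(42.1), np.float32(34.5), 'long-side yaw', np.float32(1.448), 1042)
 ([480.1000061035156, 39.599998474121094], [486.8, 41.1], np.float32(69.8), np.float32(8.8), 'long-side yaw', np.float32(-0.0), 340)
```

View pics/m14.png

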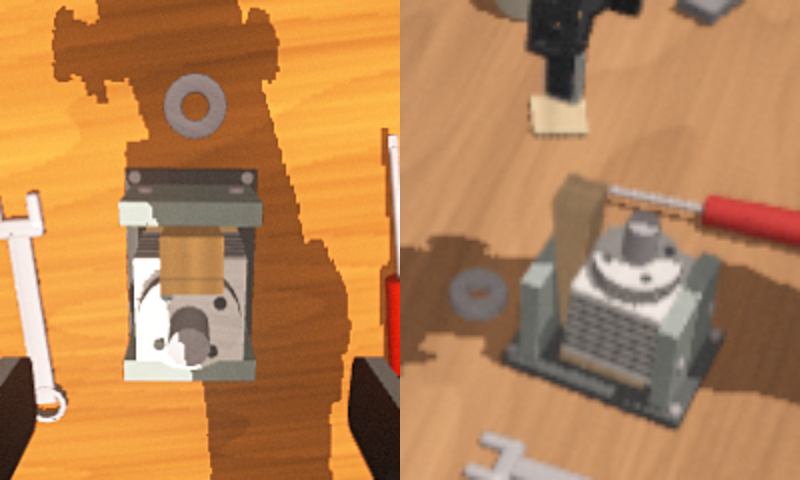

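The wedge is jammed at about 25 N with its head near 135 mm, and all was released. The barrel now sits against the near cheek. One last look with the arm moved aside.

```bash
python3 -m jog '0 -40 10 0 0 0;0 -40 10 0 0 0;0 -40 0 0 0 0;0 -40 0 0 0 0;0 0 0 0 0 0;0 0 0 0 0 0;0 0 0 0 0 0' | tail -1; python3 st.py
python3 - <<'E'
from seg import *
a=cam("wrist"); b=cam("side"); t=cam("top")
cv2.imwrite("pics/m15.png",np.vstack([np.hstack([rectify(a,.098,398,518,-52,68,2.5),rectify(t,.098,398,518,-52,68,2.5)]),np.hstack([cv2.resize(b["frame"],(300,225)),cv2.resize(t["frame"],(300,225))])]))
E
```

```text
finger_gap: 0.999
t 38.98 tcp [ 479.1 -150.3  251.9] jawyaw -1.688 down [-0.001  0.001 -1.   ] F [ 0.5 -0.3  0.5] gap 0.999 q [ 0.44  0.21 -0.23  1.92  0.06  1.01 -1.5 ]
```

View pics/m15.png

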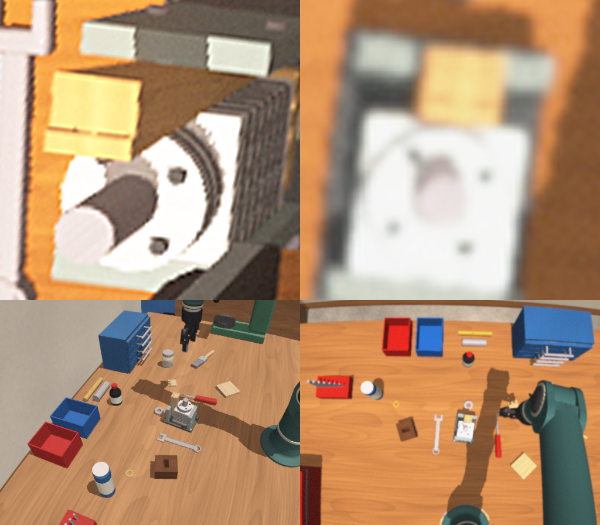

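```bash
python3 -c "
from station import env
print(env.finish_job(), env.observe()['time_s'])"
```

```text
the job is handed in; nothing more can be done
the job is handed in; nothing more can be done
```

The cylinder is set up in the frame as asked, and I handed the job in at about 39 s of robot time, with no verdict reported.

**What I did, in order:**
1. **Pad:** laid the middle-sized pad (62 mm square) flat on the frame's base between the cheeks.
2. **Barrel:** stood it on the pad, 5.3 mm off-centre toward the near cheek.
3. **Head:** set it on the barrel, stem up. Right after placing, its bolt-hole centroid was about 0.5 mm from the barrel centre.
4. **Wedge:** drove it thin end down at mid-width into the far gap, to about 25 N. Its tip ended at about 24–25 mm, expected about 26 mm. I then released it and moved the arm clear.

**Last checks:**
- The wedge stands jammed about 1 mm from mid-width. The barrel is pushed over to the near cheek.
- The oil bottle and spray can are upright, and the gripper is open and touching nothing.
- After the wedging, I could check the head's centring only roughly in the blurred top view, to about 2 mm. That is the camera's calibration error.

**Disagreements and faults:**
- The top camera read 1–2 mm off from the wrist camera. I trusted the wrist camera, which matched the robot's own position when the pad was released.
- One early move was refused because of a too-large turn value; nothing moved in it.

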